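Count along the tealight rack and push the tealight into the third gap

TASK

The white tealight rack has four gaps; count them from its taller end board, filled or empty alike. Run a fingertip along the boards as you count: touch the tall end board, then the first divider, then the second, and after that push the loose tealight along the trolley top into the third gap, fully home against the back rail. Only push it: do not grip, lift or tip it, and leave the tealight already in the rack, the match box and the egg timer where they are.

Things in the scene. Friction and masses are not known exactly. Their poses are not given: they have to be found in the camera images.
- rack: White rigid fixed frame without floor: back rail and 3 dividers, four gaps open to -x (the robot side; turned under 0.2 rad). Origin: centre of underside, z = 0; y along the row. Dividers 6 mm thick, 30 mm high, at y = -52, 0, +52 mm, front edges (rounded) at x = -22 mm. Rail 30 mm high, inner face x = +18, outer +26 mm. Gaps 46 mm wide, centres y = -78, -26, +26, +78 mm.
- tall_end: Taller end board, where the count begins: white, fixed, 10 mm thick (y), 48 mm deep (x from -22 to +26 mm), 60 mm high. Stands at y = +106 or -106 mm of the rack: which end varies. Origin on its underside, axes parallel to the rack's. Along the row, the first and second divider are 54 and 106 mm from it, the third gap's centre 132 mm.
- low_end: Lower end board at the other end of the rack (106 mm from the rack's origin along the row): white, fixed, 10 mm thick, x from -22 to +26 mm, 30 mm high like the dividers. Origin on its underside. (Work with the fingers shut: which board is touched is judged by the middle of the fingers, within 25 mm along the row.)
- tealight: The loose tealight: round, bright metal cup with whitish wax, 38 mm diameter, 18 mm high (cup wall 15 mm), about 20 g, upright on the trolley top in front of the rack. Origin: centre of underside, z up. Home in a gap, its centre is at about x = -1 mm of the rack, with 4 mm of play each side. Slides easily when pushed on the cup wall.
- stored_tealight: Bystander: a similar tealight with yellowish wax, 38 mm diameter, 16 mm high, already standing in the rack's right-hand gap (y = -78 mm of the rack). Origin: centre of underside.
- match_box: Bystander: match box, 35x52x15 mm, lying at the near right corner of the trolley top. Origin: centre of underside.
- egg_timer: Bystander: egg-shaped kitchen timer, 65 mm diameter, 64 mm high, standing near the front edge, left of the rack. Origin: centre of underside. (A round black kettle base, 158 mm across and 20 mm high, is fixed at the middle of the trolley, left of the rack, centred about at world x = 0.58, y = 0.05.)

How it is judged:
On the way, in this order (a step that is already met when the one before it is completed fails the run):
1. a fingertip touches the tall end board (contact force between the fingers and tall_end above 0.3 N), for 0.01 s.
2. a fingertip touches the first divider from the tall end (contact force between the fingers and rack above 0.3 N and (y of the grasp point in the frame of tall_end between 0.029 and 0.079 m or y of the grasp point in the frame of tall_end between -0.079 and -0.029 m)), for 0.01 s.
3. a fingertip touches the second divider from the tall end (contact force between the fingers and rack above 0.3 N and (y of the grasp point in the frame of tall_end between 0.081 and 0.131 m or y of the grasp point in the frame of tall_end between -0.131 and -0.081 m)), for 0.01 s.
4. the tealight stands fully home in the third gap ((y of tealight in the frame of tall_end between 0.124 and 0.14 m or y of tealight in the frame of tall_end between -0.14 and -0.124 m) and x of tealight in the frame of rack above -0.008 m and angle between tealight's own z axis and vertical below 0.1 rad and height (world z) of tealight below 0.005 m and linear speed of tealight below 0.02 m/s), for 0.2 s.
At the end, for the whole second after the job is handed in: The tealight stands upright (within 0.1 rad) and at rest on the trolley top in the third gap from the tall end board (centre within 8 mm of the gap's centre line) and within about 7 mm of touching the back rail (all of step 4).
It fails at once if the tealight is lifted off the trolley top (height (world z) of tealight above 0.008 m).
It fails at once if the tealight is tipped (angle between tealight's own z axis and vertical above 0.35 rad).
It fails at once if the gripper is put round the tealight (horizontal distance between the grasp point and tealight below 0.015 m and height (world z) of the grasp point below 0.033 m).
It fails at once if a bystander is moved or tipped (distance of any of stored_tealight, match_box, egg_timer from where it was at the start of the episode above 0.015 m or angle between any of stored_tealight, match_box, egg_timer's own z axis and vertical above 0.3 rad).
It also fails if it takes over 72 s, if anything falls off the work surface, if the arm or the gripper's body presses on something with over 40 N, if the wrist force passes 120 N, or if a joint passes its speed limit or range.

ROBOT

A 6-joint arm with a two-finger parallel gripper is mounted at the origin on a cart in front of the work surface, level with it; the furniture and walls round the work are solid. World frame = base frame: x ahead of the robot, y to its left, z up, the work surface at z = 0. Lengths are in m, angles in rad, forces in N, time in s.
With the tool pointing down it reaches from about 0.35 to 0.775 m from the base axis. Payload 7.3 kg.
Tool frame: the origin (TCP) lies midway between the tips of the shut fingers; the grasp point (between the pads) lies 19 mm behind it; z points along the fingers, y is the line along which they close (so a half turn about z gives the same grasp; the last joint's range is limited). The gripper opens to 92 mm and grips with 3 to 60 N. Pads are 19 mm wide; open, the fingers measure 130 mm over their backs; the gripper's body (75 mm by 190 mm) begins 47 mm behind the grasp point.
Start: joints at [-1.332, 0.342, 1.524, -0, 1.275, -0.146], TCP at [0.197, -0.487, 0.227] pointing down, gripper open.
Joint ranges: [-2.53, 2.53], [-0.77, 2.02], [0.04, 2.7], [-1, 4.14], [0.28, 2.66], [-3.11, 3.11]. Speed limits (rad/s): [2.57, 2.57, 3.14, 3.14, 3.14, 3.14].

INTERFACE

Orientations are given as a unit quaternion [w, x, y, z].
In Python, from station import arm gives the robot as it stands. Calls block until the motion is done:
- arm.move_pose(position, orientation): joint-space move of the TCP to a pose.
- arm.movel(position, rate=0.15, frame=None, contact_N=None): straight line of the TCP; frame=None keeps the orientation; rate is the mean speed in m/s. With contact_N (N) it stops when the force on the tool has changed by that much, and returns True; else False.
- arm.move_joints(angles): joint-space move.
- arm.gripper_to(opening, grip_force=None): opening from 0.0 (shut) to 1.0 (fully open); grip_force is the grip in N (None keeps the last); returns when the fingers have stopped.
- arm.dwell(seconds).
- arm.ik(position, orientation): joint angles nearest the present ones, or None.
- arm.observe(): the state.
- arm.read_camera(name): name is "scene" or "top" or "wrist"; returns the picture (480x640x3 uint8, red, green, blue); there is no depth.
- arm.camera_info(name): a dict with "fx", "fy", "cx", "cy" (pixels), "R" (3x3) and "t" (3): a world point X has camera coordinates R X + t. Camera axes: x right, y down, z forward; pixel columns grow to the right and rows downward; lengths in m; the calibration is good to about 2 mm. A picture is of the moment at which its call begins: read the wrist's pose just before it. camera_info takes no time and is no camera call; for the wrist camera it gives the pose at the moment of the call.
A pose or a line that the arm cannot do raises arm.MotionError and nothing moves.
- arm.finish_job(): hands the job in; it is judged then, once.
Trained networks look in the newest picture that a camera, given by its name, has taken for a name from the list of things; names that differ only in an ending like _2 or _b are one class to them, and where a whole thing is asked for, a point or a joint stands for the part that bears it (a point fixed in the world has none). Each returns a list of dicts, best first, with "conf" (0 to 1); they miss things now and then, are a little off and sometimes report something else, mostly with a low value. They report only what shows in the picture. A call takes as long as a camera call.
- arm.search_frame(camera, name): "at" ([x, y, z] in m, in the coordinates of the camera as it stood for that picture, good to about 4 mm: the middle of the surface that is visible of it).
The state is a dict: "clock": time; "joint_pos": joint angles; "dq": joint speeds; "joint_torque": joint torques, N m; "tool_pos": TCP position; "orientation": TCP orientation; "wrist_force": force on the tool from outside, world axes, zero at the start; "moment": the same for the moment, N m; "finger_gap": opening from 0.0 (shut) to 1.0 (fully open); "grasp_force": force on a finger pad.
Only numpy, scipy, OpenCV 4.12 (cv2) and the standard library are available. Lean on these libraries where they do the work, as an engineer would, in place of code of your own. Each camera call takes 0.05 s, during which the arm holds its last target. There are 200 camera calls.

## Working session

There is one attempt and no reset: what is moved stays moved. The work goes in short steps, each a Python script; the robot and the scene stay as the last script left them, time stands still between calls to the robot, and variables do not carry over. Pictures are saved under pics/ and viewed, at most 10 in all, crops included, and the job is handed in when it is done.

```bash
mkdir -p pics
python3 - <<'E'
from station import arm
import cv2, numpy as np
for c in ["top","scene"]:
    im=arm.read_camera(c); cv2.imwrite(f"pics/{c}0.png",im[:,:,::-1])
    k=arm.camera_info(c); R=np.array(k["R"]);t=np.array(k["t"])
    print(c,k["fx"],k["cx"],k["cy"],"campos",(-R.T@t).round(3))
    for n in ["rack","tall_end","low_end","tealight","stored_tealight","match_box","egg_timer"]:
        for d in arm.search_frame(c,n)[:2]:
            print(n,round(d["conf"],2),(R.T@(np.array(d["at"])-t)).round(4))
s=arm.observe();print(s["clock"],s["orientation"],s["finger_gap"])
E
```

```text
top 471.1960926232876 323.307003358342 236.23782020690481 campos [ 0.365 -0.073  0.862]
tall_end 0.52 [ 0.6284 -0.0728  0.0599]
tall_end 0.31 [ 0.3784 -0.2729  0.0146]
low_end 0.48 [ 0.6336 -0.2814  0.0296]
tealight 0.55 [ 0.5449 -0.1707  0.0069]
stored_tealight 0.58 [ 0.6346 -0.2537  0.0072]
match_box 0.77 [ 0.3811 -0.2724  0.0124]
egg_timer 0.98 [0.4014 0.1011 0.0556]
scene 502.5895031843025 320.399674316854 234.74706584568864 campos [0.215 0.525 0.571]
rack 0.91 [ 0.646  -0.1752  0.0213]
tall_end 0.95 [ 0.6353 -0.066   0.0294]
tall_end 0.29 [ 0.6281 -0.2637  0.0087]
low_end 0.67 [ 0.6293 -0.2791  0.0237]
low_end 0.39 [ 0.547  -0.1669  0.0094]
tealight 0.82 [ 0.5466 -0.1699  0.0096]
stored_tealight 0.74 [ 0.6319 -0.2638  0.0095]
match_box 0.64 [ 0.3765 -0.2643  0.0146]
match_box 0.37 [ 0.6317 -0.0659  0.0306]
egg_timer 0.91 [0.4011 0.1187 0.0452]
0.8 [5.59234988e-05 9.81547065e-01 1.91220698e-01 6.60612103e-06] 0.9972281381233814
```

View pics/top0.png

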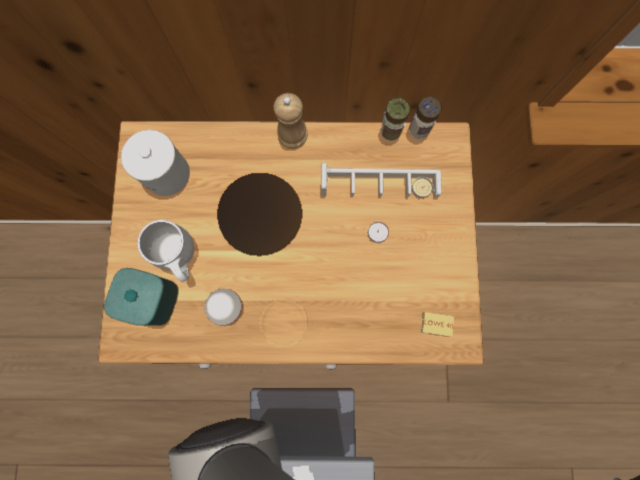

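View pics/scene0.png

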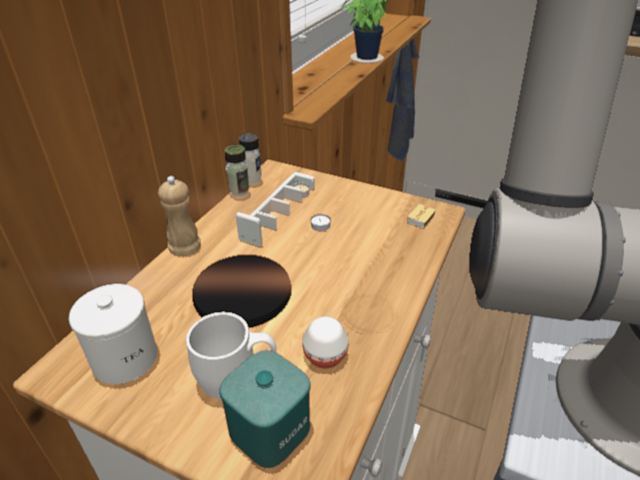

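The top view shows the tall end on the left (324,178), so at world +y. The low end is at (438,183) next to the stored tealight (422,187), and the loose tealight is at (378,232), roughly in front of the second divider (381,182). Next I'll take a closer look with the wrist camera.

Run:
```python
from station import arm
import cv2, numpy as np
arm.move_pose([0.50,-0.17,0.27],[0,1,0,0])
arm.gripper_to(0.0)
k=arm.camera_info("wrist"); im=arm.read_camera("wrist"); cv2.imwrite("pics/wrist0.png",im[:,:,::-1])
np.savez("w0.npz",**{a:np.array(k[a]) for a in k if a in("fx","fy","cx","cy","R","t")},im=im)
R=np.array(k["R"]);t=np.array(k["t"]);print((-R.T@t).round(3),R.round(2).tolist())
for n in ["rack","tall_end","low_end","tealight","stored_tealight"]:
    for d in arm.search_frame("wrist",n)[:2]:
        print(n,round(d["conf"],2),(R.T@(np.array(d["at"])-t)).round(4))
print(arm.observe()["clock"],arm.observe()["tool_pos"])
```

```text
[ 0.571 -0.169  0.427] [[0.0, -1.0, 0.0], [-0.96, -0.0, 0.26], [-0.26, -0.0, -0.96]]
rack 0.69 [ 0.6539 -0.1749  0.0255]
tall_end 0.82 [ 0.6377 -0.0756  0.0518]
low_end 0.83 [ 0.6368 -0.2801  0.0287]
tealight 0.74 [ 0.5433 -0.1697  0.0086]
stored_tealight 0.83 [ 0.6326 -0.2555  0.0112]
4.1583 [ 0.50000802 -0.17000126  0.27001155]
```

View pics/wrist0.png

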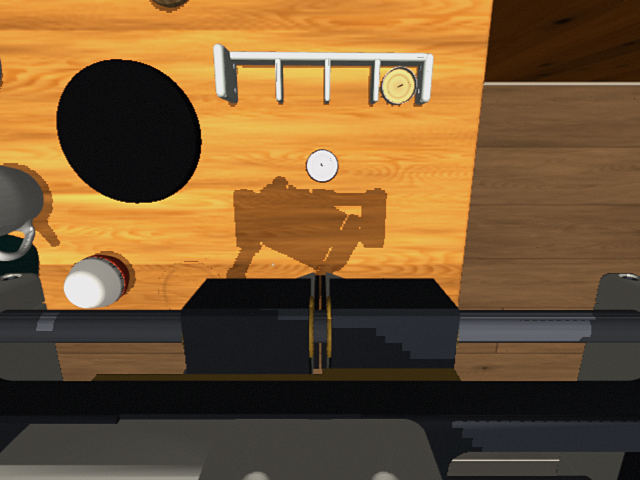

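Run:
```python
import cv2
im=cv2.imread("pics/wrist0.png")[40:190,200:440]
cv2.imwrite("pics/crop0.png",cv2.resize(im,None,fx=3.3333,fy=3.3333,interpolation=cv2.INTER_NEAREST))
```

```text
(no output)
```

View pics/crop0.png

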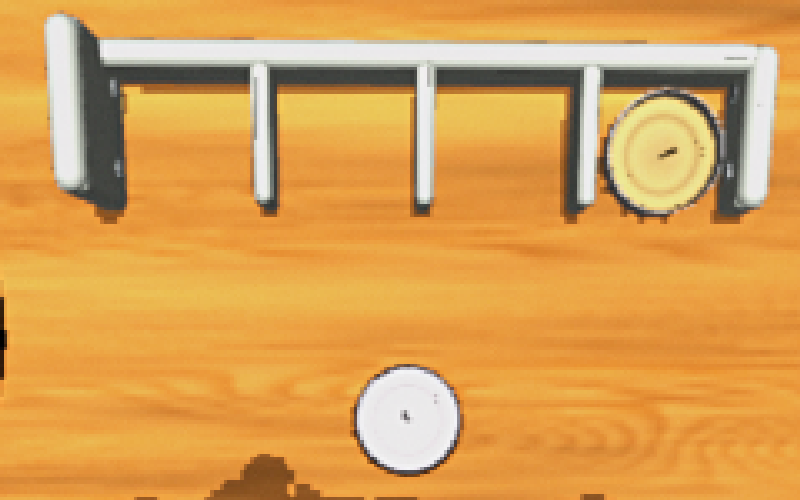

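The crop shows three divider front tips at about (263,203), (424,203) and (586,205), the rail's outer edge from (105,38) to (750,46), and the loose tealight at (408,420). I'll back-project these.

```bash
cat > h.py <<'E'
import numpy as np
d=np.load("w0.npz")
def bp(u,v,z,s=3.33333,o=(200,40)):
    u,v=(u+.5)/s-.5+o[0],(v+.5)/s-.5+o[1]
    R,t=d["R"],d["t"];c=-R.T@t
    r=R.T@np.array([(u-d["cx"])/d["fx"],(v-d["cy"])/d["fy"],1]);return c+r*(z-c[2])/r[2]
E
python3 - <<'E'
from h import *
for n,p in dict(d1=(263,204,.03),d2=(424,204,.03),d3=(586,206,.03),d1b=(262,65,.03),d2b=(425,65,.03),d3b=(591,67,.03),r1=(105,38,.03),r2=(750,46,.03),ri1=(105,62,.03),ri2=(740,68,.03),te_f=(72,190,.06),te_b=(62,14,.06),le_f=(755,207,.03),le_b=(767,46,.03),tea=(408,420,.016),st=(664,152,.016),tl=(356,420,.015),tr=(461,420,.015)).items(): print(n,bp(*p)[:2].round(4))
E
```

```text
d1 [ 0.6142 -0.1253]
d2 [ 0.6142 -0.1768]
d3 [ 0.6136 -0.2287]
d1b [ 0.6546 -0.1263]
d2b [ 0.6546 -0.1769]
d3b [ 0.6541 -0.2286]
r1 [ 0.6622 -0.078 ]
r2 [ 0.66   -0.2775]
ri1 [ 0.6554 -0.0775]
ri2 [ 0.6538 -0.2749]
te_f [ 0.6148 -0.0724]
te_b [ 0.6615 -0.0731]
le_f [ 0.6133 -0.2829]
le_b [ 0.66   -0.2828]
tea [ 0.5455 -0.1719]
st [ 0.6317 -0.2557]
tl [ 0.5454 -0.1538]
tr [ 0.5454 -0.1904]
```

Run:
```python
from station import arm
import numpy as np
arm.move_pose([0.58,-0.072,0.10],[0,1,0,0])
arm.movel([0.58,-0.072,0.022],rate=0.1)
for y in(-.072,-.1255,-.177):
    arm.movel([0.585,y,0.022],rate=0.08)
    f0=np.array(arm.observe()["wrist_force"])
    hit=arm.movel([0.616,y,0.022],rate=0.02,contact_N=2.5)
    arm.dwell(0.1); s=arm.observe()
    print(y,hit,np.round(s["tool_pos"],4),(np.array(s["wrist_force"])-f0).round(2),s["clock"])
    if not hit: break
    arm.movel([0.585,y,0.022],rate=0.08)
```

```text
-0.072 True [ 0.6038 -0.0718  0.0211] [-0.51 -0.73 -0.02] 7.2833
-0.1255 True [ 0.6048 -0.1255  0.0216] [ 2.28 -0.27  4.88] 9.575
-0.177 True [ 0.6035 -0.1767  0.021 ] [-0.26  0.18 -0.25] 11.8333
```

The contact positions match the prediction (0.6045), but the force readings afterwards are ambiguous. I'll repeat the sequence in order, pressing lightly and reading the held force.

Run:
```python
from station import arm
import numpy as np
for y in(-.072,-.1255,-.177):
    arm.movel([0.585,y,0.022],rate=0.08); arm.dwell(.3)
    f0=np.array(arm.observe()["wrist_force"])
    arm.movel([0.601,y,0.022],rate=0.04); arm.dwell(.2)
    f1=np.array(arm.observe()["wrist_force"])
    hit=arm.movel([0.610,y,0.022],rate=0.015,contact_N=8)
    s=arm.observe(); f=np.array(s["wrist_force"])
    arm.dwell(0.3); s2=arm.observe()
    print(y,hit,np.round(s["tool_pos"],4),(f1-f0).round(2),(f-f0).round(2),(np.array(s2["wrist_force"])-f0).round(2),np.round(s2["tool_pos"],4),s["clock"])
    arm.movel([0.585,y,0.022],rate=0.08)
```

```text
-0.072 True [ 0.6038 -0.0719  0.0215] [ 0.04 -0.01 -1.34] [-0.18 -0.37  0.41] [-0.24  0.41  0.32] [ 0.6034 -0.0718  0.0211] 15.125
-0.1255 True [ 0.6053 -0.1254  0.0217] [ 0.41 -1.23  1.08] [-1.51 -1.06  4.72] [-0.72 -0.31  4.56] [ 0.6053 -0.1255  0.0217] 18.125
-0.177 True [ 0.6051 -0.1773  0.0216] [ 0.55  1.04 -0.22] [-1.58  0.47  3.49] [-1.52 -0.5   4.52] [ 0.6051 -0.1773  0.0216] 21.1083
```

The trigger positions repeat, but the force relaxes straight after each stop. I'll do a held press once more in order, stepping until a steady force shows, so each step is certain.

Run:
```python
from station import arm
import numpy as np
for y in(-.072,-.1255,-.177):
    arm.movel([0.590,y,0.022],rate=0.1); arm.dwell(.2)
    f0=np.array(arm.observe()["wrist_force"])
    x=0.6035
    while x<0.609:
        arm.movel([x,y,0.022],rate=0.05); arm.dwell(.08)
        s=arm.observe(); f=np.array(s["wrist_force"])-f0
        if f[0]<-4: break
        x+=.0007
    print(y,round(x,4),np.round(s["tool_pos"],4),f.round(2),s["clock"])
    arm.movel([0.590,y,0.022],rate=0.1)
```

```text
-0.072 0.6042 [ 0.6038 -0.0721  0.0219] [-5.49 -0.66  1.06] 24.0333
-0.1255 0.6063 [ 0.6053 -0.1255  0.0219] [-6.28 -0.37  6.19] 27.0417
-0.177 0.6042 [ 0.6038 -0.1769  0.0219] [-4.12  1.5   1.5 ] 29.0583
```

Run:
```python
from station import arm
import numpy as np, cv2
arm.movel([0.585,-.15,0.05],rate=.1)
arm.movel([0.5455,-.11,0.05],rate=.12)
arm.movel([0.5455,-.11,0.007],rate=.1)
arm.movel([0.5455,-.166,0.007],rate=.03)
arm.movel([0.5455,-.15,0.007],rate=.05)
arm.movel([0.50,-.15,0.06],rate=.12)
arm.movel([0.45,-.20,0.15],rate=.15)
k=arm.camera_info("wrist"); im=arm.read_camera("wrist"); cv2.imwrite("pics/wrist1.png",im[:,:,::-1])
np.savez("w1.npz",**{a:np.array(k[a]) for a in("fx","fy","cx","cy","R","t")})
R=np.array(k["R"]);t=np.array(k["t"])
for d in arm.search_frame("wrist","tealight")[:2]: print(d["conf"],(R.T@(np.array(d["at"])-t)).round(4))
print(arm.observe()["clock"])
```

```text
0.76 [ 0.545  -0.1955  0.0101]
35.325
```

View pics/wrist1.png

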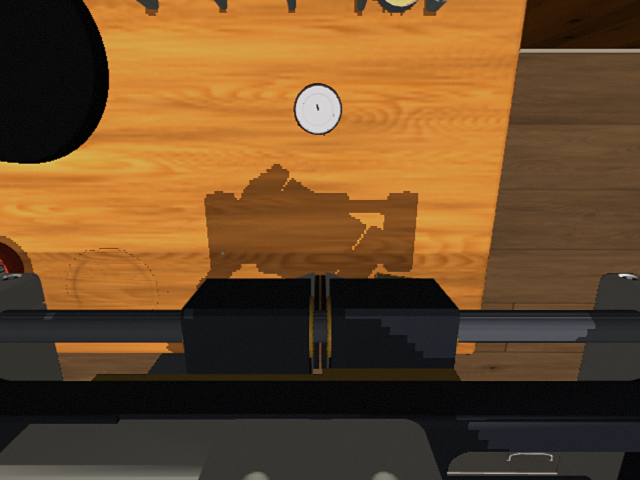

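The picture shows the tealight at (318,109), slightly left of the third gap's centre (about 325), so it needs about 5 mm more sideways. After that I'll push it forward.

Run:
```python
from station import arm
import numpy as np, cv2, h
h.d=np.load("w1.npz")
p=h.bp(318,109,.016,1,(0,0)); a=h.bp(291,11,.03,1,(0,0));b=h.bp(360,11,.03,1,(0,0)); print(p,a,b)
ty=-0.2032; yt=-.166+(ty-p[1]); print("push to",yt)
assert -.176<yt<-.166
arm.movel([0.50,-.15,0.06],rate=.15)
arm.movel([0.5455,-.15,0.007],rate=.12)
arm.movel([0.5455,yt,0.007],rate=.03)
arm.movel([0.5455,-.15,0.007],rate=.08)
arm.movel([0.50,-.15,0.04],rate=.12)
arm.movel([0.500,ty,0.04],rate=.12)
arm.movel([0.500,ty,0.007],rate=.12)
arm.movel([0.575,ty,0.007],rate=.04)
k=arm.camera_info("wrist"); im=arm.read_camera("wrist"); cv2.imwrite("pics/wrist2.png",im[:,:,::-1])
R=np.array(k["R"]);t=np.array(k["t"])
for d in arm.search_frame("wrist","tealight")[:2]: print(d["conf"],(R.T@(np.array(d["at"])-t)).round(4))
print(arm.observe()["clock"])
```

```text
[ 0.54307796 -0.19666716  0.016     ] [ 0.60560242 -0.17823015  0.03      ] [ 0.60558256 -0.22574337  0.03      ]
push to -0.1725328389040583
0.62 [ 0.6034 -0.2024  0.0099]
0.59 [ 0.6363 -0.2793  0.026 ]
42.0667
```

View pics/wrist2.png

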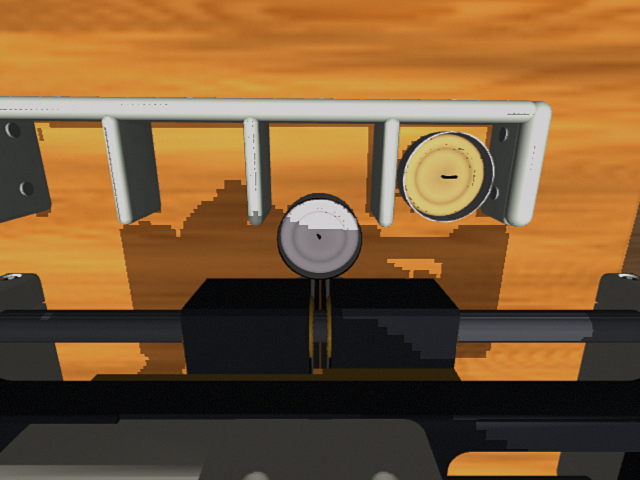

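The tealight, at (320,236), is centred between the divider tips (256 and 387), and its leading edge is at the gap mouth. I'll push it home.

Run:
```python
from station import arm
import numpy as np, cv2
y=-.2032
print(arm.movel([0.609,y,0.007],rate=.03,contact_N=6)); arm.dwell(.2)
s=arm.observe();print(np.round(s["tool_pos"],4),np.round(s["wrist_force"],1))
arm.movel([0.56,y,0.007],rate=.08)
arm.movel([0.50,y,0.15],rate=.15)
k=arm.camera_info("wrist"); im=arm.read_camera("wrist"); cv2.imwrite("pics/wrist3.png",im[:,:,::-1])
np.savez("w3.npz",**{a:np.array(k[a]) for a in("fx","fy","cx","cy","R","t")})
R=np.array(k["R"]);t=np.array(k["t"])
for d in arm.search_frame("wrist","tealight")[:2]: print(d["conf"],(R.T@(np.array(d["at"])-t)).round(4))
print(arm.observe()["clock"])
```

```text
True
[ 0.6056 -0.2028  0.0058] [0.4 0.4 0.4]
0.92 [ 0.6386 -0.2034  0.0108]
0.32 [ 0.6534 -0.1682  0.025 ]
45.2583
```

View pics/wrist3.png

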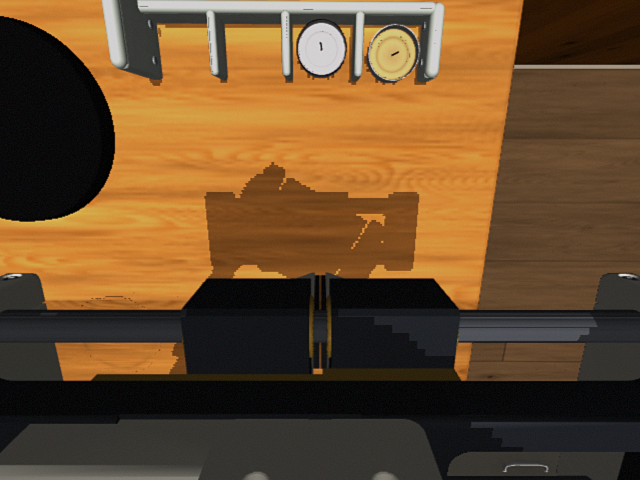

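The tealight, at (321,48), is in the third gap, centred between its dividers and against the rail; the stored tealight has not moved. Handing in.

```bash
python3 -c "
from station import arm
print(arm.finish_job())"
```

```text
the job is handed in; nothing more can be done
None
```

The tall end board, first divider and second divider were touched in that order, the loose tealight was pushed home into the third gap, and the job was handed in at about 45 s; no verdict came back.

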